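# Give the pickle press its squeeze

## Task

Slide the blue press pot along the grey mat from the yellow mark to the green mark without lifting it, and let go of it centred on the green mark. Then, with the flat tamper, press the pot's white sprung plate squarely down until it bottoms out level, hold it there for a second, let it spring back up, and set the tamper down gently, standing upright on the cork coaster. Leave everything else on the counter where it is.

Things in the scene. Friction and masses are not known exactly. Their poses are not given: they have to be found in the camera images.
- mat: Grey flat mat, 180 x 350 x 4 mm, fixed on the counter; origin at the centre of its underside, y along its length, z up.
- fill_mark: Yellow ring (140 mm outside diameter) with a yellow centre dot, printed on the mat; origin at its centre on the mat's top face. The pot starts about here. It lies 85 mm from the mat's centre along the mat's y, on either side.
- press_mark: Green ring of the same size with a green centre dot, printed on the mat's other half, 170 mm from the yellow one; origin at its centre on the mat's top face.
- pot: Blue round press pot, loose, about 0.85 kg in all, 112 mm outside and 102 mm inside diameter, 72 mm high, open on top. Origin at the centre of its underside, z up; its two ears point along its +x and -x. It slides on the mat under a sideways push or pull of 5 to 10 N.
- pot_center (a point): Middle of the pot, half-way up (36 mm above its underside).
- ear_a (a point): Grasp point on the ear on the pot's +x side: a solid horizontal bar that stands out radially from the wall, 16 mm thick (along the pot's y), 20 mm high (48 to 68 mm above the pot's underside), reaching from the wall (56 mm from the pot's axis) to 95 mm from it. This point is 77 mm from the axis and 58 mm above the underside; axes as the pot's.
- ear_b (a point): The same on the ear on the pot's -x side; axes as the pot's.
- press_plate: White round plate inside the pot, 96 mm diameter, 8 mm thick. Origin at the centre of its top face, z up out of its face; at rest this is 56 mm above the pot's underside, 16 mm below the rim. It rides on a spring and can also rock by up to 0.15 rad any way, so an off-centre or tilted push tips it; soft springs (0.6 N m/rad) level it again.
- plate_travel (a joint): How far the plate is pressed down in the pot, in m: 0 at rest, 0.020 bottomed out. The load on the plate needed grows from about 3 N at the start to about 12 N just before the stop (the tamper's own weight gives about 4 N of it); the stop itself is firm, so a load of about 20 N makes sure of it.
- tamper: Loose flat tamper, 0.4 kg, 110 mm tall, standing on the counter: steel foot disc of 80 mm diameter and 12 mm thickness with a flat underside, and an upright round wooden handle of 34 mm diameter on its axis from 12 to 110 mm above the underside. Origin at the centre of its underside, z up along the handle.
- tamper_center (a point): Point on the tamper's axis half-way up, 55 mm above its underside; axes as the tamper's.
- coaster: Round cork coaster, 116 mm diameter, 8 mm thick, fixed on the counter; origin at the centre of its underside.
- rolling_pin: Bystander: clear acrylic rolling pin, 222 mm long along its y, 44 mm diameter, with square 50 mm orange end guides; origin under its middle.
- lidded_bowl: Bystander: white plastic bowl with snap lid, 132 mm diameter, 65 mm high; origin under its centre.
- ramekin: Bystander: white ceramic ramekin, 88 mm diameter, 45 mm high; origin under its centre.
- fork: Bystander: steel fork, 180 mm long along its x, lying flat, 4 mm thick.
- spice_jar: Bystander: amber spice jar with black cap, 56 mm diameter, 85 mm high; origin under its centre.
Things that resemble listed ones, but are neither listed nor needed, are in the scene too. Several things have the shape of the tamper; the one meant has the colours described above. Of the things that look like the coaster, take the one that is farthest from the robot's base at the start.

How it is judged:
By the outcome, as a careful person would: the job done as asked, in the order asked, and still so for the second after the job is handed in, with the robot touching nothing.
It also fails if it takes over 64 s, if anything falls off the work surface, if the arm or the gripper's body presses on something with over 40 N, if the wrist force passes 120 N, or if a joint passes its speed limit or range.

## Robot

A 6-joint arm with a two-finger parallel gripper is mounted at the origin on the work surface. World frame = base frame: x ahead of the robot, y to its left, z up, the work surface at z = 0. Lengths are in mm, angles in rad, forces in N, time in s.
With the tool pointing down it reaches from about 250 to 775 mm from the base axis. Payload 4 kg.
Tool frame: the origin (TCP) lies on the centre line of the jaws, within the pads' length; the fingertips stand 19 mm ahead of it and the grasp point (between the pads) is the TCP; z points along the fingers, y is the line along which they close (so a half turn about z gives the same grasp; the last joint's range is limited). The gripper opens to 85 mm and grips with 20 to 120 N. Pads are 22 mm wide; open, the fingers measure 114 mm over their backs; the gripper's body (76 mm by 85 mm) begins 54 mm behind the grasp point. The pads swing forward as they close: fully open they stand 13 mm farther back than shut.
Start: joints at [-1.349, 0.087, 1.371, -0, 1.684, -0.103], TCP at [175.512, -521.259, 250.341] pointing down, gripper open.
Joint ranges: [-3.1, 3.1], [-0.76, 2.03], [0.27, 2.55], [-1.08, 4.22], [0.17, 2.65], [-2.57, 2.57]. Speed limits (rad/s): [2.79, 2.79, 3.14, 3.14, 3.14, 3.14].

## Interface

Orientations are given as a unit quaternion [x, y, z, w].
In Python, from rig import env gives the robot as it stands. The module is installed in compiled form; this text tells all that it offers.
- The arm moves only by the tool jog_arm, never from a script. Its argument "rows" is a list of rows, each a list of 3 entries, a list of its own where there are three numbers: the gripper's target within -1 to 1 (fully open at 1, half-way at 0, shut at -1), then the shift along the tool's x, y, z in m, then the turn, a rotation vector about the tool's x, y, z in degrees. A call has exactly 8 rows; each row shifts and turns the commanded pose from where the row before left it, along the tool's axes as they then stand; what a row does not reach is not made up. A row lasts 1/10 s, in which the tool goes at most 50 mm and 8.59 degrees, less where a joint would pass 70% of its speed; a pose out of reach is approached as far as the arm can. A call is refused whole if a number of a shift passes 0.05 or a number of a turn 8.59, either way. A call with a gripper value outside its range is refused whole. The fingers move at their own pace and stop on an object; "newtons" is the grip in N (left out, the last holds). Time passes only in rows, so rows that do not move let the fingers close, or fill a call up. It gives the time, the measured TCP pose, the force, the opening and the grip force at its end, in the units of the state.
- env.observe(): the state, without advancing time (a new reading comes with each control period).
- env.get_image(name): name is "side" or "top"; returns a dict with "color" (420x560x3 uint8, blue, green, red), "range_z" (420x560 float32, mm along the optical axis (not along the pixel's ray), 0 where there is no reading), "intrinsics" (3x3 intrinsics, pixels), "camera_from_world" (4x4, takes a point from world to camera coordinates). Camera axes: x right, y down, z forward; pixel columns grow to the right and rows downward; lengths in mm; the calibration is good to about 2 mm. A picture is of the moment at which its call begins.
- env.sign_off(): hands the job in; it is judged then, once.
The state is a dict: "t": time; "qpos": joint angles; "joint_velocities": joint speeds; "effort": joint torques, N m; "eef_pos": TCP position; "tcp_rot": TCP orientation; "wrist_force": force on the tool from outside, world axes, zero at the start; "wrist_torque": the same for the moment, N m; "width": opening from 0.0 (shut) to 1.0 (fully open); "grip_force": force on a finger pad.
Only numpy, scipy, OpenCV 4.12 (cv2) and the standard library are available. Lean on these libraries where they do the work, as an engineer would, in place of code of your own. Each camera call takes 0.05 s, during which the arm holds its last target. There are 200 camera calls.

## Working session

There is one attempt and no reset: what is moved stays moved. The work goes in short steps, Python scripts to look and compute and a tool call to move; the robot and the scene stay as the last step left them, time stands still between calls to the robot, and variables do not carry over. Pictures are saved under pics/ and viewed, at most 10 in all, crops included, and the job is handed in when it is done.

Besides the shell and the picture viewer there is one more tool, called after "Call:" by a JSON object that holds its "method" and its "body". jog_arm: Moves the arm, as the interface text tells. Its arguments: {"type":"object","properties":{"rows":{"type":"array","items":{"type":"array"}},"newtons":{"type":"number"}},"required":["rows"]}

```bash
mkdir -p pics; cat > h.py <<'E'
import numpy as np, cv2
from rig import env
def grab(n):
    d=env.get_image(n); return d
def world(d,us,vs,z=None):
    K=np.array(d["intrinsics"]);T=np.linalg.inv(np.array(d["camera_from_world"]))
    us=np.atleast_1d(us).astype(float);vs=np.atleast_1d(vs).astype(float)
    r=np.stack([(us-K[0,2])/K[0,0],(vs-K[1,2])/K[1,1],np.ones_like(us)],1)
    if z is None:
        p=r*d["range_z"][vs.astype(int),us.astype(int)][:,None]
        return p@T[:3,:3].T+T[:3,3]
    w=r@T[:3,:3].T; s=(z-T[2,3])/w[:,2]
    return T[:3,3]+w*s[:,None]
E
python3 - <<'E'
from h import *
import pickle
for n in("top","side"):
    d=grab(n); cv2.imwrite(f"pics/{n}0.png",d["color"]); pickle.dump(d,open(n+"0.pkl","wb"))
    T=np.linalg.inv(np.array(d["camera_from_world"]));print(n,T.round(2).tolist())
print(env.observe())
E
```

```text
top [[0.03, -1.0, 0.09, 459.06], [-1.0, -0.03, 0.01, 13.22], [-0.0, -0.09, -1.0, 1196.67], [0.0, 0.0, 0.0, 1.0]]
side [[-0.94, -0.22, 0.28, 245.6], [-0.35, 0.58, -0.74, 854.97], [0.0, -0.79, -0.62, 774.01], [0.0, 0.0, 0.0, 1.0]]
{'t': 0.1, 'qpos': array([-1.34910836e+00,  8.79085640e-02,  1.37212824e+00, -1.06140686e-05,
        1.68359083e+00, -1.03103627e-01]), 'joint_velocities': array([-0.00050005, -0.00069126, -0.00218457, -0.00049759, -0.00080516,
       -0.0016157 ]), 'effort': array([ 3.04218447e-03, -3.53016150e+01, -3.14221358e+01, -2.00396994e-04,
        7.88333447e-03,  1.44269825e-05]), 'eef_pos': array([ 175.41077381, -520.8434822 ,  249.228375  ]), 'tcp_rot': array([ 9.86842341e-01,  1.61682277e-01, -6.55585119e-05, -1.01538972e-03]), 'wrist_force': array([-0.1551042 ,  0.77553655,  0.23676708]), 'wrist_torque': array([ 0.04022357, -0.00121019, -0.0931703 ]), 'grip_force': 0.0, 'width': 1.0038050488839847}
```

View pics/top0.png

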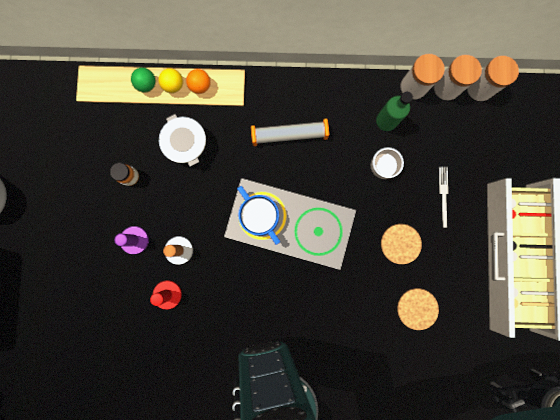

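View pics/side0.png

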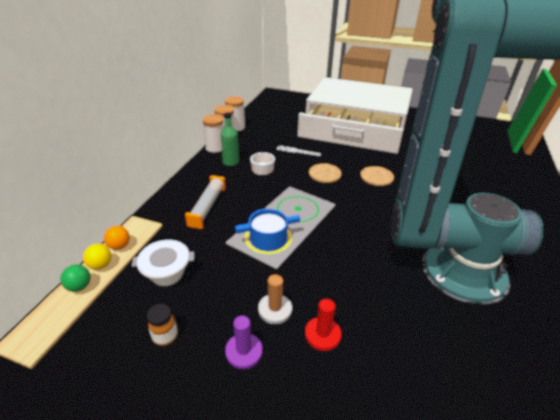

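The top view shows the pot at (260,216) on the yellow mark, with ears toward (241,192) and (282,242). The green mark is at (318,231), the wood and steel tamper at (178,250), and the coasters at (401,244) and (418,309). The side view agrees: tamper at (275,300), with purple and red decoys.

```bash
python3 - <<'E'
from h import *
import pickle
d=pickle.load(open("top0.pkl","rb")); hsv=cv2.cvtColor(d["color"],cv2.COLOR_BGR2HSV)
def m(lo,hi,box):
    k=cv2.inRange(hsv,np.array(lo),np.array(hi)); o=np.zeros_like(k); x0,y0,x1,y1=box; o[y0:y1,x0:x1]=k[y0:y1,x0:x1]; return o
def el(k,z,name):
    c=max(cv2.findContours(k,cv2.RETR_EXTERNAL,cv2.CHAIN_APPROX_NONE)[0],key=cv2.contourArea)
    p=world(d,c[:,0,0],c[:,0,1],z)[:,:2].astype(np.float32)
    (e,r)=cv2.minEnclosingCircle(p); f=cv2.fitEllipse(p); print(name,np.round(e,1),round(r,1),np.round(f[0],1),np.round(f[1],1)); return np.array(f[0])
g=el(m((45,100,60),(80,255,255),(285,200,350,262)),4,"green")
k=m((45,100,60),(80,255,255),(312,225,325,238)); v,u=np.nonzero(k); print("gdot",world(d,[u.mean()],[v.mean()],4))
el(m((5,60,60),(25,255,255),(375,218,428,268)),8,"coA"); el(m((5,60,60),(25,255,255),(390,284,445,335)),8,"coB")
# plate
p=el(m((0,0,150),(180,70,255),(235,190,285,240)),60,"plate")
# tamper foot
el(m((0,0,90),(180,60,255),(160,232,198,270)),12,"foot")
v,u=np.nonzero(m((3,90,60),(22,255,255),(158,235,200,265))); P=world(d,u,v); q=P[P[:,2]>100]; print("handle top",len(q),q.mean(0),P[:,2].max())
# depth-based pot
v,u=np.nonzero(m((100,100,40),(125,255,255),(225,170,300,255))); P=world(d,u,v)
print("z pct",np.percentile(P[:,2],[5,25,50,75,95]))
w=P[P[:,2]>60]; r=np.hypot(*(w[:,:2]-p).T)
print("rim", [np.round(w[(r<60)].mean(0),1)])
e=w[(r>66)]; a=e[(e[:,:2]-p)@np.array([1,0])>0]; b=e[(e[:,:2]-p)@np.array([1,0])<0]
for s in(a,b): print("ear",len(s),s.mean(0))
print("eardir deg",np.degrees(np.arctan2(*(a.mean(0)-b.mean(0))[[1,0]])))
k=m((0,0,60),(180,60,190),(220,170,360,275)); c=max(cv2.findContours(k,0,1)[0],key=cv2.contourArea); pp=world(d,c[:,0,0],c[:,0,1],4)[:,:2].astype(np.float32); print("mat",cv2.minAreaRect(pp))
v,u=np.nonzero(m((22,120,80),(35,255,255),(225,180,300,250))); print("yellow",world(d,u,v,4).min(0),world(d,u,v,4).max(0))
E
```

```text
green [ 505.4 -101.4] 69.9 [ 505.3 -101.5] [135.6 137. ]
gdot [[ 505.2111398  -101.17797707    4.        ]]
coA [ 475.7 -341.2] 59.4 [ 475.5 -341.1] [115.9 116.5]
coB [ 291.5 -388.4] 59.7 [ 291.6 -388.7] [116.2 116.8]
plate [542.9  70.1] 48.5 [543.3  70.4] [93.2 94.5]
foot [439.5 301.2] 41.3 [439.7 300.2] [76.  76.8]
handle top 128 [439.22032536 299.1163754  108.73318757] 113.14357478036345
z pct [ 7.89465531 68.75486546 72.50634302 74.76226058 77.69732362]
rim [array([547.1,  71.7,  73.4])]
ear 52 [607.87791019 118.0537717   70.81119699]
ear 59 [477.61798879  22.43843027 128.44063108]
eardir deg 36.279972269053566
mat ((510.04559326171875, 0.6045131683349609), (107.72201538085938, 34.88874435424805), 1.4109536409378052)
yellow [477.35574201  -7.18618468   4.        ] [615.53980407 123.04816944   4.        ]
```

Call:
{"method": "jog_arm", "body": {"rows": [[1,[0,0,0],[0,0,-5.9]],[1,[0,0,0],[0,0,-5.9]],[1,[0,0,0],[0,0,-5.9]],[1,[0.044,-0.02,0],[0,0,0]],[1,[0.044,-0.02,0],[0,0,0]],[1,[0.044,-0.02,0],[0,0,0]],[1,[0.044,-0.02,0],[0,0,0]],[1,[0.044,-0.02,0],[0,0,0]]]}}

```text
t: 0.9
eef_pos: [293.9, -308.5, 249.8]
tcp_rot: [0.95, 0.311, 0.0, -0.0]
wrist_force: [0.9, 0.1, 0.7]
width: 1.001
grip_force: 0.0
```

Call:
{"method": "jog_arm", "body": {"rows": [[1,[0.044,-0.02,0.012],[0,0,0]],[1,[0.044,-0.02,0.012],[0,0,0]],[1,[0.044,-0.02,0.012],[0,0,0]],[1,[0.044,-0.02,0.012],[0,0,0]],[1,[0.044,-0.02,0.012],[0,0,0]],[1,[0.044,-0.02,0.012],[0,0,0]],[1,[0.044,-0.02,0.012],[0,0,0]],[1,[0.04,-0.018,0.012],[0,0,0]]]}}

```text
t: 1.7
eef_pos: [480.8, 25.3, 153.4]
tcp_rot: [0.95, 0.312, -0.0, 0.0]
wrist_force: [0.6, -0.3, 0.2]
width: 1.004
grip_force: 0.0
```

```bash
cat >> h.py <<'E'
from scipy.spatial.transform import Rotation as R
def st():
    s=env.observe(); M=R.from_quat(s["tcp_rot"]).as_matrix()
    print("t%.2f"%s["t"],s["eef_pos"].round(1),"phi %.2f"%np.degrees(np.arctan2(M[1,0],M[0,0])),"down",M[:,2].round(4),"F",s["wrist_force"].round(1),"T",s["wrist_torque"].round(2),"w %.3f g %.1f"%(s["width"],s["grip_force"]),"q6 %.2f"%s["qpos"][5]); return s,M
def to(p,phi=None):
    s,M=st(); p=np.array(p,float)
    if phi is not None:
        f=np.radians(phi); c,q=np.cos(f),np.sin(f); G=np.array([[c,q,0],[q,-c,0],[0,0,-1.]])
        print("turn",np.degrees(R.from_matrix(M.T@G).as_rotvec()).round(2)); M=G
    print("shift mm",(M.T@(p-s["eef_pos"])).round(1))
E
python3 - <<'E'
from h import *
to([481,24.6,130],36.3)
d=grab("top"); cv2.imwrite("pics/t1.png",cv2.resize(d["color"][150:290,200:370],None,fx=4,fy=4,interpolation=cv2.INTER_CUBIC))
E
```

```text
t1.70 [480.8  25.3 153.4] phi 36.37 down [-3.e-04 -1.e-04 -1.e+00] F [ 0.6 -0.3  0.2] T [-0.07 -0.   -0.01] w 1.004 g 0.0 q6 0.87
turn [-0.01  0.02  0.07]
shift mm [-0.2  0.7 23.4]
```

Call:
{"method": "jog_arm", "body": {"rows": [[1,[0,0.0007,0.025],[0,0,0]],[1,[0,0,0.025],[0,0,0]],[1,[0,0,0.025],[0,0,0]],[1,[0,0,0.016],[0,0,0]],[-1,[0,0,0],[0,0,0]],[-1,[0,0,0],[0,0,0]],[-1,[0,0,0],[0,0,0]],[-1,[0,0,0],[0,0,0]]], "newtons": 60}}

```text
t: 2.55
eef_pos: [481.8, 22.3, 64.7]
tcp_rot: [0.95, 0.312, 0.001, 0.001]
wrist_force: [0.3, -0.9, -0.0]
width: 0.332
grip_force: 0.0
```

Call:
{"method": "jog_arm", "body": {"rows": [[-1,[0,0,0],[0,0,0]],[-1,[0,0,0],[0,0,0]],[-1,[0,0,0],[0,0,0]],[-1,[0,0,0],[0,0,0]],[-1,[0,0,0],[0,0,0]],[-1,[0,0,0],[0,0,0]],[-1,[0,0,0],[0,0,0]],[-1,[0,0,0],[0,0,0]]]}}

```text
t: 3.35
eef_pos: [481.4, 22.7, 64.7]
tcp_rot: [0.95, 0.312, 0.001, 0.0]
wrist_force: [-2.2, 1.6, 5.7]
width: 0.176
grip_force: 59.8
```

```bash
cat >> h.py <<'E'
def potc(d=None,z=60,box=None):
    d=d or grab("top"); hsv=cv2.cvtColor(d["color"],cv2.COLOR_BGR2HSV)
    k=cv2.inRange(hsv,np.array((98,100,40)),np.array((127,255,255)))
    c=max(cv2.findContours(k,cv2.RETR_EXTERNAL,cv2.CHAIN_APPROX_NONE)[0],key=cv2.contourArea)
    f=np.zeros_like(k); cv2.drawContours(f,[c],-1,255,-1)
    w=cv2.inRange(hsv,np.array((0,0,150)),np.array((180,70,255)))&f
    v,u=np.nonzero(w); o=max(cv2.findContours(w,0,cv2.CHAIN_APPROX_NONE)[0],key=cv2.contourArea)
    hull=cv2.convexHull(o); P=world(d,hull[:,0,0],hull[:,0,1],z)[:,:2].astype(np.float32)
    print("plate circle",np.round(cv2.minEnclosingCircle(P)[0],1),round(cv2.minEnclosingCircle(P)[1],1),"ellipse",np.round(cv2.fitEllipse(P)[0],1),np.round(cv2.fitEllipse(P)[1],1))
    return d
E
python3 - <<'E'
from h import *
st(); d=potc(); cv2.imwrite("pics/t2.png",cv2.resize(d["color"][150:290,200:370],None,fx=4,fy=4,interpolation=cv2.INTER_CUBIC))
E
```

```text
t3.35 [481.4  22.7  64.7] phi 36.34 down [ 1.5e-03  3.0e-04 -1.0e+00] F [-2.2  1.6  5.7] T [0.21 0.41 0.17] w 0.176 g 59.8 q6 0.87Traceback (most recent call last):
  File "<stdin>", line 2, in <module>
  File "h.py", line 30, in potc
    v,u=np.nonzero(w); o=max(cv2.findContours(w,0,cv2.CHAIN_APPROX_NONE)[0],key=cv2.contourArea)
                         ~~~^^^^^^^^^^^^^^^^^^^^^^^^^^^^^^^^^^^^^^^^^^^^^^^^^^^^^^^^^^^^^^^^^^^^
ValueError: max() iterable argument is empty
```

```bash
python3 - <<'E'
from h import *
d=grab("top"); e=grab("side")
cv2.imwrite("pics/t2.png",np.hstack([cv2.resize(x,(400,400),interpolation=cv2.INTER_CUBIC) for x in (d["color"][150:300,200:350],e["color"][170:320,200:350])]))
E
```

```text
(no output)
```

View pics/t2.png

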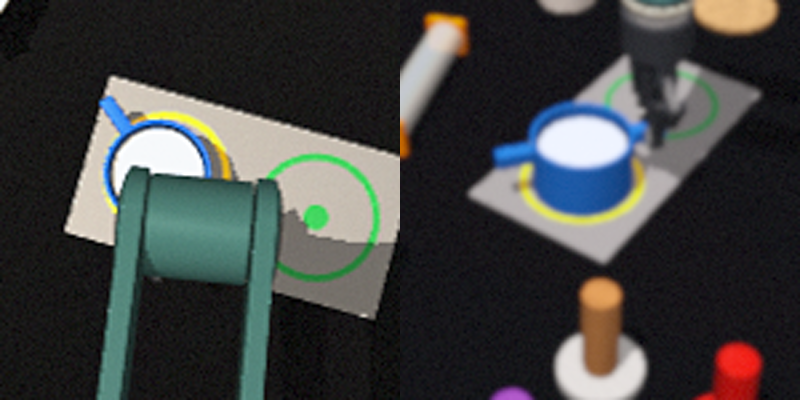

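The side crop shows the gripper holding the near ear at (640,130), with the pot upright. The side camera sees the whole plate, so I'll use it to measure the plate against the green ring.

```bash
cat >> h.py <<'E'
def side(d,zp=60,green=True):
    hsv=cv2.cvtColor(d["color"],cv2.COLOR_BGR2HSV)
    def big(k): return max(cv2.findContours(k,0,cv2.CHAIN_APPROX_NONE)[0],key=cv2.contourArea)
    b=cv2.inRange(hsv,np.array((98,110,50)),np.array((125,255,255)))
    b[:170]=0; b[300:]=0; b[:,:225]=0; b[:,350:]=0
    o=cv2.convexHull(big(b)); f=np.zeros_like(b); cv2.drawContours(f,[o],-1,255,-1)
    w=cv2.inRange(hsv,np.array((0,0,130)),np.array((180,80,255)))&cv2.erode(f,np.ones((3,3)))
    w=cv2.morphologyEx(w,cv2.MORPH_OPEN,np.ones((3,3)))
    h=cv2.convexHull(big(w)); P=world(d,h[:,0,0],h[:,0,1],zp)[:,:2].astype(np.float32)
    e=cv2.fitEllipse(P); print("plate",np.round(e[0],1),np.round(e[1],1))
    g=cv2.inRange(hsv,np.array((45,90,60)),np.array((80,255,255))); g[:185]=0;g[240:]=0;g[:,:265]=0;g[:,335:]=0
    v,u=np.nonzero(g); c=cv2.convexHull(np.stack([u,v],1).astype(np.int32)); P=world(d,c[:,0,0],c[:,0,1],4)[:,:2].astype(np.float32)
    e=cv2.fitEllipse(P); print("green",np.round(e[0],1),np.round(e[1],1))
E
python3 - <<'E'
from h import *
import pickle
side(pickle.load(open("side0.pkl","rb"))); side(grab("side"))
E
```

```text
plate [548.5  64. ] [86.4 97.8]
green [ 507.5 -101.3] [124.6 136.3]
plate [548.9  63.5] [86.8 97.6]
green [ 507.4 -101. ] [128.5 136. ]
```

Call:
{"method": "jog_arm", "body": {"rows": [[-1,[-0.003,0.0026,0],[0,0,0]],[-1,[-0.007,0.0061,0],[0,0,0]],[-1,[-0.009,0.0078,0],[0,0,0]],[-1,[-0.009,0.0078,0],[0,0,0]],[-1,[-0.009,0.0078,0],[0,0,0]],[-1,[-0.009,0.0078,0],[0,0,0]],[-1,[-0.009,0.0078,0],[0,0,0]],[-1,[-0.009,0.0078,0],[0,0,0]]]}}

```text
t: 4.35
eef_pos: [463.6, -58.8, 64.5]
tcp_rot: [0.95, 0.312, 0.003, -0.001]
wrist_force: [1.1, 7.3, 2.6]
width: 0.176
grip_force: 59.5
```

```bash
python3 - <<'E'
from h import *
to([443.1,-148.5,64.7]); side(grab("side"))
E
```

```text
t4.35 [463.6 -58.8  64.5] phi 36.35 down [ 0.0044  0.0037 -1.    ] F [1.1 7.3 2.6] T [ 1.12 -0.21  0.21] w 0.176 g 59.5 q6 0.68
shift mm [-69.7  60.1  -0.6]
plate [531.8 -17.5] [85.9 96.5]
green [529.7 -92.2] [139.  184.6]
```

Call:
{"method": "jog_arm", "body": {"rows": [[-1,[-0.009,0.0078,0],[0,0,0]],[-1,[-0.01,0.0086,0],[0,0,0]],[-1,[-0.01,0.0086,0],[0,0,0]],[-1,[-0.01,0.0086,0],[0,0,0]],[-1,[-0.01,0.0086,0],[0,0,0]],[-1,[-0.009,0.0078,0],[0,0,0]],[-1,[-0.007,0.006,0],[0,0,0]],[-1,[-0.004,0.0034,0],[0,0,0]]]}}

```text
t: 5.2
eef_pos: [443.1, -147.9, 64.5]
tcp_rot: [0.95, 0.312, 0.002, -0.001]
wrist_force: [2.0, 7.7, 6.1]
width: 0.178
grip_force: 59.8
```

```bash
cat >> h.py <<'E'
def disp():
    "pot centre vs green from ring fit in the top view is hidden by the arm; side view only"
E
python3 - <<'E'
from h import *
to([443.1,-148.5,64.7]); d=grab("side"); side(d); e=grab("top")
cv2.imwrite("pics/t3.png",np.hstack([cv2.resize(x,(400,400),interpolation=cv2.INTER_CUBIC) for x in (e["color"][170:290,250:370],d["color"][160:280,230:350])]))
E
```

```text
t5.20 [ 443.1 -147.9   64.5] phi 36.31 down [ 0.0039  0.0032 -1.    ] F [2.  7.7 6.1] T [ 1.29 -0.35  0.23] w 0.178 g 59.8 q6 0.49
shift mm [-0.4  0.5 -0.2]
plate [ 510.5 -108.7] [84.  96.8]
green [ 507.8 -100.3] [126.8 136.3]
```

View pics/t3.png

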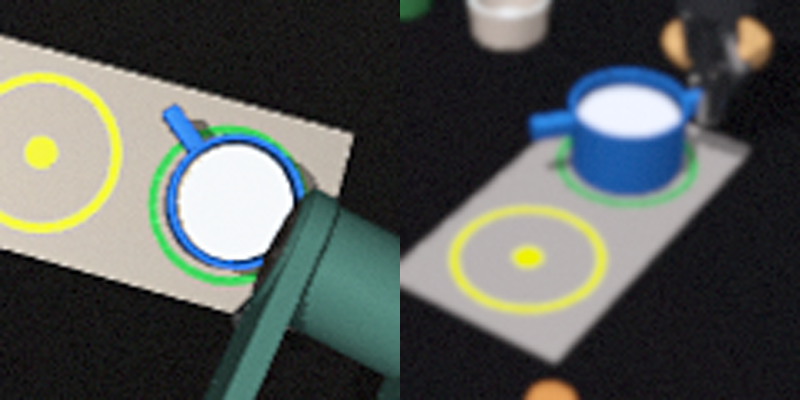

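Call:
{"method": "jog_arm", "body": {"rows": [[-0.6,[0,0,0],[0,0,0]],[-0.5,[0,0,0],[0,0,0]],[0,[0,0,0],[0,0,0]],[0,[0,0,0],[0,0,0]],[0,[0,0,0],[0,0,0]],[0,[0,0,-0.02],[0,0,0]],[0,[0,0,-0.04],[0,0,0]],[1,[0,0,-0.04],[0,0,0]]]}}

```text
t: 6.1
eef_pos: [440.9, -148.6, 163.4]
tcp_rot: [0.95, 0.312, -0.001, -0.001]
wrist_force: [0.7, -0.9, -0.6]
width: 0.649
grip_force: 0.0
```

```bash
python3 - <<'E'
from h import *
side(grab("side")); to([439.3,299.5,180],60)
E
```

```text
plate [ 510.7 -109.7] [85.5 97. ]
green [ 507.8 -100.7] [128.2 135.6]
t6.15 [ 444.9 -150.5  172.2] phi 36.31 down [ 0.0113 -0.0057 -0.9999] F [2.3 0.3 4.9] T [-0.   -0.16 -0.01] w 0.738 g 0.0 q6 0.49
turn [  0.71  -0.19 -23.69]
shift mm [ 386.9 -229.8   -7.8]
```

Call:
{"method": "jog_arm", "body": {"rows": [[1,[0.02,-0.028,0],[0,0,0]],[1,[0.027,-0.038,0],[0,0,0]],[1,[0.028,-0.039,0],[0,0,0]],[1,[0.028,-0.039,0],[0,0,0]],[1,[0.028,-0.039,0],[0,0,0]],[1,[0.028,-0.039,0],[0,0,0]],[1,[0.028,-0.039,0],[0,0,0]],[1,[0.028,-0.039,0],[0,0,0]]]}}

```text
t: 6.95
eef_pos: [437.0, 222.1, 163.3]
tcp_rot: [0.95, 0.312, 0.0, 0.0]
wrist_force: [1.0, -0.7, -0.3]
width: 1.003
grip_force: 0.0
```

Call:
{"method": "jog_arm", "body": {"rows": [[1,[0.028,-0.039,0],[0,0,0]],[1,[0.019,-0.027,0],[0,0,0]],[1,[0,0,0],[0,0,0]],[1,[0,0,0],[0,0,0]],[1,[0,0,0],[0,0,0]],[1,[0,0,0],[0,0,0]],[1,[0,0,0],[0,0,0]],[1,[0,0,0],[0,0,0]]]}}

```text
t: 7.75
eef_pos: [436.4, 300.4, 163.5]
tcp_rot: [0.95, 0.311, 0.0, 0.0]
wrist_force: [-0.0, 0.5, -0.5]
width: 1.003
grip_force: 0.0
```

```bash
cat >> h.py <<'E'
def circ(d,lo,hi,box,z,name):
    hsv=cv2.cvtColor(d["color"],cv2.COLOR_BGR2HSV); x0,y0,x1,y1=box
    k=np.zeros(hsv.shape[:2],np.uint8); k[y0:y1,x0:x1]=cv2.inRange(hsv,np.array(lo),np.array(hi))[y0:y1,x0:x1]
    k=cv2.morphologyEx(k,cv2.MORPH_OPEN,np.ones((3,3)))
    c=max(cv2.findContours(k,0,cv2.CHAIN_APPROX_NONE)[0],key=cv2.contourArea)
    P=world(d,c[:,0,0],c[:,0,1],z)[:,:2].astype(np.float32); e=cv2.fitEllipse(P); print(name,np.round(e[0],1),np.round(e[1],1))
E
python3 - <<'E'
from h import *
to([439.3,299.5,82],36.3); d=grab("top")
circ(d,(0,0,150),(180,70,255),(293,207,345,258),60,"plate top")
circ(d,(98,100,40),(127,255,255),(280,195,345,265),76,"pot top")
e=grab("side"); circ(e,(3,90,70),(20,255,255),(262,270,290,312),60,"handle")
circ(e,(0,0,110),(180,70,255),(250,285,305,330),12,"foot")
cv2.imwrite("pics/t4.png",cv2.resize(d["color"][130:290,150:370],(770,560),interpolation=cv2.INTER_CUBIC))
E
```

```text
t7.75 [436.4 300.4 163.5] phi 36.23 down [ 3.e-04  0.e+00 -1.e+00] F [-0.   0.5 -0.5] T [ 0.02  0.03 -0.07] w 1.003 g 0.0 q6 1.43
turn [ 0.01 -0.02 -0.07]
shift mm [ 1.8  2.4 81.5]
plate top [ 505.7 -101.2] [94.3 95.1]
pot top [ 442.5 -125.6] [43.3 64.8]
handle [445.4 292.5] [ 35.7 112.9]
foot [438.9 308.4] [80.  81.5]
```

View pics/t4.png

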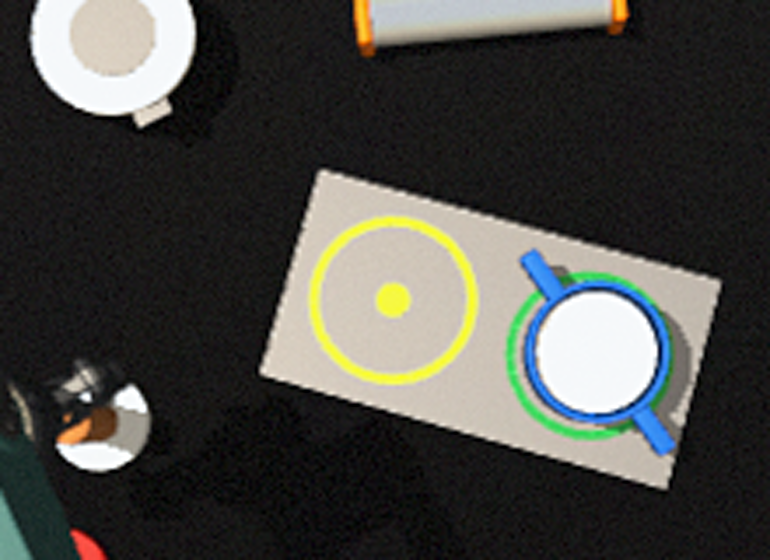

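Call:
{"method": "jog_arm", "body": {"rows": [[1,[0.002,0.002,0.02],[0,0,0]],[1,[0,0,0.02],[0,0,0]],[1,[0,0,0.02],[0,0,0]],[1,[0,0,0.02],[0,0,0]],[1,[0,0,0],[0,0,0]],[-1,[0,0,0],[0,0,0]],[-1,[0,0,0],[0,0,0]],[-1,[0,0,0],[0,0,0]]], "newtons": 60}}

```text
t: 8.65
eef_pos: [439.8, 301.2, 84.9]
tcp_rot: [0.95, 0.312, 0.001, -0.0]
wrist_force: [0.5, -0.1, -0.4]
width: 0.511
grip_force: 0.0
```

Call:
{"method": "jog_arm", "body": {"rows": [[-1,[0,0,0],[0,0,0]],[-1,[0,0,0],[0,0,0]],[-1,[0,0,0],[0,0,0]],[-1,[0,0,0],[0,0,0]],[-1,[0,0,0],[0,0,0]],[-1,[0,0,0],[0,0,0]],[-1,[0,0,0],[0,0,0]],[-1,[0,0,0],[0,0,0]]]}}

```text
t: 9.45
eef_pos: [439.5, 301.4, 84.8]
tcp_rot: [0.95, 0.312, 0.001, -0.0]
wrist_force: [-2.3, 1.3, 6.0]
width: 0.384
grip_force: 59.4
```

```bash
python3 - <<'E'
from h import *
st(); d=grab("top"); e=grab("side")
cv2.imwrite("pics/t5.png",np.hstack([cv2.resize(x,(400,400),interpolation=cv2.INTER_CUBIC) for x in (d["color"][190:310,120:240],e["color"][230:350,220:340])]))
E
```

```text
t9.45 [439.5 301.4  84.8] phi 36.32 down [ 0.0021  0.0015 -1.    ] F [-2.3  1.3  6. ] T [-0.03  0.1  -0.02] w 0.384 g 59.4 q6 1.43
```

View pics/t5.png

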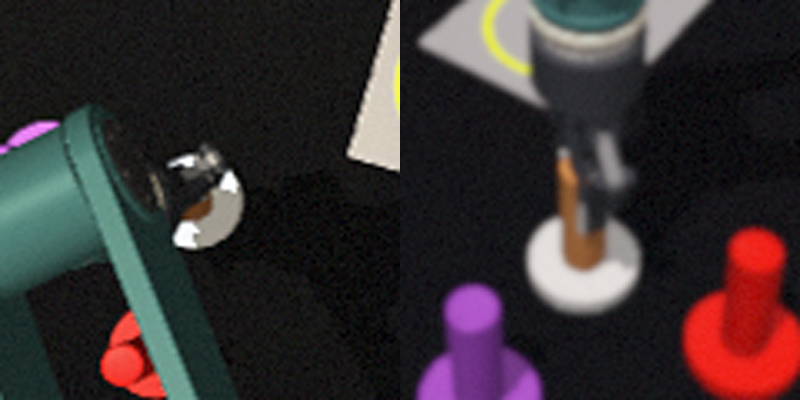

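The tamper is gripped upright: foot at (583,262) in the right-hand crop, with the fingers on its handle and the decoys clear. Now I'll lift it and carry it over the pot.

Call:
{"method": "jog_arm", "body": {"rows": [[-1,[0,0,-0.015],[0,0,0]],[-1,[0,0,-0.035],[0,0,0]],[-1,[0,0,-0.035],[0,0,0]],[-1,[0,0,-0.03],[0,0,0]],[-1,[-0.008,0.016,0],[0,0,0]],[-1,[-0.015,0.029,0],[0,0,0]],[-1,[-0.018,0.035,0],[0,0,0]],[-1,[-0.018,0.035,0],[0,0,0]]]}}

```text
t: 10.35
eef_pos: [458.5, 171.6, 196.3]
tcp_rot: [0.95, 0.312, -0.002, 0.0]
wrist_force: [0.5, -0.9, -4.4]
width: 0.385
grip_force: 60.6
```

Call:
{"method": "jog_arm", "body": {"rows": [[-1,[-0.018,0.035,0],[0,0,0]],[-1,[-0.018,0.035,0],[0,0,0]],[-1,[-0.018,0.035,0],[0,0,0]],[-1,[-0.018,0.035,0],[0,0,0]],[-1,[-0.018,0.035,0],[0,0,0]],[-1,[-0.018,0.036,0],[0,0,0]],[-1,[-0.012,0.024,0],[0,0,0]],[-1,[-0.006,0.013,0],[0,0,0]]]}}

```text
t: 11.15
eef_pos: [503.9, -103.6, 196.2]
tcp_rot: [0.951, 0.31, -0.002, -0.001]
wrist_force: [-0.8, 0.7, -5.5]
width: 0.381
grip_force: 60.7
```

Call:
{"method": "jog_arm", "body": {"rows": [[-1,[0,0,0],[0,0,0]],[-1,[0,0,0],[0,0,0]],[-1,[0,0,0],[0,0,0]],[-1,[0,0,0],[0,0,0]],[-1,[0,0,0],[0,0,0]],[-1,[0,0,0],[0,0,0]],[-1,[0,0,0],[0,0,0]],[-1,[0,0,0],[0,0,0]]]}}

```text
t: 11.95
eef_pos: [504.8, -101.2, 198.4]
tcp_rot: [0.95, 0.312, 0.0, 0.0]
wrist_force: [0.7, 0.2, -5.0]
width: 0.384
grip_force: 60.7
```

```bash
python3 - <<'E'
from h import *
to([505.5,-101.3,150],36.3); d=grab("top"); e=grab("side")
cv2.imwrite("pics/t6.png",np.hstack([cv2.resize(x,(400,400),interpolation=cv2.INTER_CUBIC) for x in (d["color"][170:290,250:370],e["color"][120:280,200:360])]))
circ(e,(0,0,110),(180,70,255),(262,150,340,215),122,"foot top side")
E
```

```text
t11.95 [ 504.8 -101.2  198.4] phi 36.32 down [ 1.e-04 -1.e-04 -1.e+00] F [ 0.7  0.2 -5. ] T [ 0.    0.02 -0.  ] w 0.384 g 60.7 q6 0.63
turn [ 0.01 -0.    0.02]
shift mm [ 0.5  0.5 48.4]
foot top side [497.4 -60.9] [ 86.9 160.4]
```

View pics/t6.png

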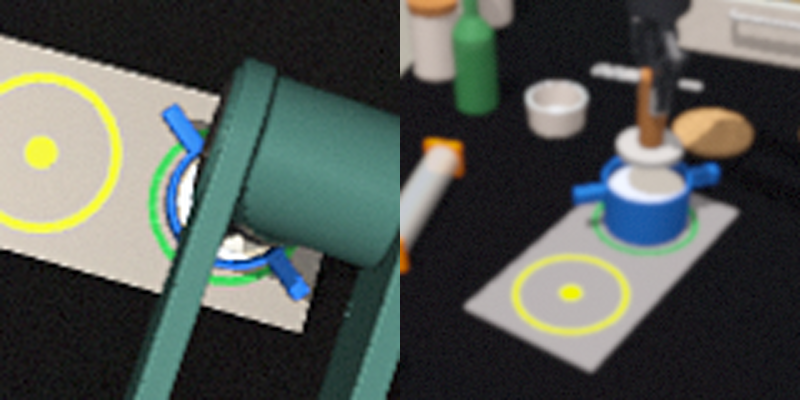

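The tamper hangs upright over the pot at (650,150) in the side crop, centred and clear of the rim. Lowering to just above the plate.

Call:
{"method": "jog_arm", "body": {"rows": [[-1,[0.0005,0.0005,0.005],[0,0,0]],[-1,[0,0,0.01],[0,0,0]],[-1,[0,0,0.012],[0,0,0]],[-1,[0,0,0.012],[0,0,0]],[-1,[0,0,0.006],[0,0,0]],[-1,[0,0,0.003],[0,0,0]],[-1,[0,0,0],[0,0,0]],[-1,[0,0,0],[0,0,0]]], "newtons": 90}}

```text
t: 12.85
eef_pos: [505.8, -101.6, 150.8]
tcp_rot: [0.95, 0.312, 0.0, 0.0]
wrist_force: [-0.2, 0.1, -5.1]
width: 0.378
grip_force: 89.6
```

```bash
python3 - <<'E'
from h import *
st()
E
```

```text
t12.85 [ 505.8 -101.6  150.8] phi 36.31 down [ 9.e-04 -4.e-04 -1.e+00] F [-0.2  0.1 -5.1] T [ 0.01 -0.02 -0.  ] w 0.378 g 89.6 q6 0.63
```

Call:
{"method": "jog_arm", "body": {"rows": [[-1,[0,0,0.003],[0,0,0]],[-1,[0,0,0.003],[0,0,0]],[-1,[0,0,0.003],[0,0,0]],[-1,[0,0,0.003],[0,0,0]],[-1,[0,0,0.003],[0,0,0]],[-1,[0,0,0.003],[0,0,0]],[-1,[0,0,0],[0,0,0]],[-1,[0,0,0],[0,0,0]]]}}

```text
t: 13.65
eef_pos: [505.9, -101.6, 133.0]
tcp_rot: [0.95, 0.312, 0.001, 0.0]
wrist_force: [-0.8, 0.2, 2.9]
width: 0.381
grip_force: 90.0
```

```bash
python3 - <<'E'
from h import *
st()
E
```

```text
t13.65 [ 505.9 -101.6  133. ] phi 36.31 down [ 1.4e-03 -5.0e-04 -1.0e+00] F [-0.8  0.2  2.9] T [ 0.03  0.11 -0.04] w 0.381 g 90.0 q6 0.63
```

Call:
{"method": "jog_arm", "body": {"rows": [[-1,[0,0,0.002],[0,0,0]],[-1,[0,0,0.002],[0,0,0]],[-1,[0,0,0.002],[0,0,0]],[-1,[0,0,0.0015],[0,0,0]],[-1,[0,0,0.001],[0,0,0]],[-1,[0,0,0.0005],[0,0,0]],[-1,[0,0,0],[0,0,0]],[-1,[0,0,0],[0,0,0]]]}}

```text
t: 14.45
eef_pos: [506.0, -101.6, 124.6]
tcp_rot: [0.95, 0.312, 0.001, 0.001]
wrist_force: [-1.3, 0.6, 8.5]
width: 0.381
grip_force: 90.9
```

```bash
python3 - <<'E'
from h import *
st()
E
```

```text
t14.45 [ 506.  -101.6  124.6] phi 36.31 down [ 1.8e-03 -5.0e-04 -1.0e+00] F [-1.3  0.6  8.5] T [0.2  0.39 0.03] w 0.381 g 90.9 q6 0.63
```

Call:
{"method": "jog_arm", "body": {"rows": [[-1,[0,0,0.0005],[0,0.1,0]],[-1,[0,0,0.0005],[0,0,0]],[-1,[0,0,0.0005],[0,0,0]],[-1,[0,0,0],[0,0,0]],[-1,[0,0,0],[0,0,0]],[-1,[0,0,0],[0,0,0]],[-1,[0,0,0],[0,0,0]],[-1,[0,0,0],[0,0,0]]]}}

```text
t: 15.25
eef_pos: [506.1, -101.6, 124.5]
tcp_rot: [0.95, 0.312, 0.002, 0.0]
wrist_force: [-2.8, 0.7, 13.6]
width: 0.378
grip_force: 91.6
```

```bash
python3 - <<'E'
from h import *
to([506,-101.6,124],36.3)
E
```

```text
t15.25 [ 506.1 -101.6  124.5] phi 36.31 down [ 3.7e-03  3.0e-04 -1.0e+00] F [-2.8  0.7 13.6] T [0.32 0.85 0.01] w 0.378 g 91.6 q6 0.63
turn [ 0.11 -0.18  0.01]
shift mm [-0.1 -0.   0.5]
```

Call:
{"method": "jog_arm", "body": {"rows": [[-1,[0,0,0],[0.1,-0.2,0]],[-1,[0,0,0.0005],[0.1,-0.2,0]],[-1,[0,0,0.0005],[0,0,0]],[-1,[0,0,0.0005],[0,0,0]],[-1,[0,0,0],[0,0,0]],[-1,[0,0,0],[0,0,0]],[-1,[0,0,0],[0,0,0]],[-1,[0,0,0],[0,0,0]]]}}

```text
t: 16.05
eef_pos: [506.6, -101.5, 124.4]
tcp_rot: [0.95, 0.312, -0.001, 0.0]
wrist_force: [-5.0, 1.9, 18.1]
width: 0.378
grip_force: 92.1
```

```bash
python3 - <<'E'
from h import *
to([506,-101.6,124],36.3)
E
```

```text
t16.05 [ 506.6 -101.5  124.4] phi 36.32 down [-0.0021 -0.0011 -1.    ] F [-5.   1.9 18.1] T [0.49 1.05 0.04] w 0.378 g 92.1 q6 0.63
turn [-0.02  0.13  0.02]
shift mm [-0.6 -0.3  0.4]
```

Call:
{"method": "jog_arm", "body": {"rows": [[-1,[-0.0002,-0.0001,0],[0,0.1,0]],[-1,[-0.0002,-0.0001,0],[0,0,0]],[-1,[-0.0002,-0.0001,0.0002],[0,0,0]],[-1,[0,0,0],[0,0,0]],[-1,[0,0,0],[0,0,0]],[-1,[0,0,0],[0,0,0]],[-1,[0,0,0],[0,0,0]],[-1,[0,0,0],[0,0,0]]]}}

```text
t: 16.85
eef_pos: [506.3, -101.6, 124.4]
tcp_rot: [0.95, 0.312, 0.0, 0.0]
wrist_force: [-4.9, 2.3, 18.3]
width: 0.376
grip_force: 92.1
```

Call:
{"method": "jog_arm", "body": {"rows": [[-1,[0,0,0],[0,0,0]],[-1,[0,0,0],[0,0,0]],[-1,[0,0,0],[0,0,0]],[-1,[0,0,0],[0,0,0]],[-1,[0,0,0],[0,0,0]],[-1,[0,0,0],[0,0,0]],[-1,[0,0,0],[0,0,0]],[-1,[0,0,0],[0,0,0]]]}}

```text
t: 17.65
eef_pos: [506.3, -101.6, 124.4]
tcp_rot: [0.95, 0.312, 0.0, 0.0]
wrist_force: [-3.2, 2.6, 18.1]
width: 0.374
grip_force: 92.1
```

```bash
python3 - <<'E'
from h import *
to([506,-101.6,124],36.3)
E
```

```text
t17.65 [ 506.3 -101.6  124.4] phi 36.32 down [ 4.e-04 -1.e-04 -1.e+00] F [-3.2  2.6 18.1] T [0.52 0.89 0.03] w 0.374 g 92.1 q6 0.63
turn [ 0.02 -0.01  0.02]
shift mm [-0.3 -0.2  0.4]
```

Call:
{"method": "jog_arm", "body": {"rows": [[-1,[0,0,-0.001],[0,0,0]],[-1,[0,0,-0.003],[0,0,0]],[-1,[0,0,-0.004],[0,0,0]],[-1,[0,0,-0.004],[0,0,0]],[-1,[0,0,-0.004],[0,0,0]],[-1,[0,0,-0.004],[0,0,0]],[-1,[0,0,-0.004],[0,0,0]],[-1,[0,0,-0.004],[0,0,0]]]}}

```text
t: 18.45
eef_pos: [503.5, -101.3, 146.6]
tcp_rot: [0.95, 0.312, -0.004, -0.002]
wrist_force: [-0.0, -1.1, -5.0]
width: 0.374
grip_force: 90.3
```

Call:
{"method": "jog_arm", "body": {"rows": [[-1,[0,0,-0.004],[0,0,0]],[-1,[0,0,-0.008],[0,0,0]],[-1,[0,0,-0.015],[0,0,0]],[-1,[0,0,-0.015],[0,0,0]],[-1,[0,0,-0.012],[0,0,0]],[-1,[0,0,0],[0,0,0]],[-1,[0,0,0],[0,0,0]],[-1,[0,0,0],[0,0,0]]]}}

```text
t: 19.25
eef_pos: [504.7, -101.5, 201.2]
tcp_rot: [0.95, 0.312, -0.003, -0.002]
wrist_force: [0.3, -0.6, -4.2]
width: 0.377
grip_force: 90.1
```

```bash
python3 - <<'E'
from h import *
to([475.6,-341.2,150],36.3)
E
```

```text
t19.25 [ 504.7 -101.5  201.2] phi 36.31 down [-0.0066  0.0012 -1.    ] F [ 0.3 -0.6 -4.2] T [-0.02 -0.01  0.01] w 0.377 g 90.1 q6 0.63
turn [-0.28  0.27  0.01]
shift mm [-165.4  176.    51.2]
```

Call:
{"method": "jog_arm", "body": {"rows": [[-1,[-0.01,0.011,0],[-0.28,0.27,0]],[-1,[-0.024,0.025,0],[0,0,0]],[-1,[-0.024,0.025,0],[0,0,0]],[-1,[-0.024,0.025,0],[0,0,0]],[-1,[-0.024,0.025,0],[0,0,0]],[-1,[-0.024,0.025,0],[0,0,0]],[-1,[-0.024,0.025,0],[0,0,0]],[-1,[-0.011,0.015,0],[0,0,0]]]}}

```text
t: 20.05
eef_pos: [474.8, -344.6, 201.1]
tcp_rot: [0.951, 0.31, -0.0, 0.001]
wrist_force: [0.3, -0.5, -4.8]
width: 0.377
grip_force: 90.2
```

Call:
{"method": "jog_arm", "body": {"rows": [[-1,[0,0,0.015],[0,0,0]],[-1,[0,0,0.025],[0,0,0]],[-1,[0,0,0.025],[0,0,0]],[-1,[0,0,0.015],[0,0,0]],[-1,[0,0,0],[0,0,0]],[-1,[0,0,0],[0,0,0]],[-1,[0,0,0],[0,0,0]],[-1,[0,0,0],[0,0,0]]]}}

```text
t: 20.85
eef_pos: [477.5, -341.8, 124.1]
tcp_rot: [0.95, 0.312, 0.002, 0.002]
wrist_force: [0.8, -0.3, -5.3]
width: 0.376
grip_force: 90.5
```

```bash
python3 - <<'E'
from h import *
to([475.6,-341.2,97],36.3); d=grab("top"); e=grab("side")
cv2.imwrite("pics/t7.png",np.hstack([cv2.resize(x,(400,400),interpolation=cv2.INTER_CUBIC) for x in (d["color"][160:320,280:440],e["color"][120:240,260:380])]))
E
```

```text
t20.85 [ 477.5 -341.8  124.1] phi 36.32 down [ 0.0045 -0.0028 -1.    ] F [ 0.8 -0.3 -5.3] T [-0.02  0.03  0.01] w 0.376 g 90.5 q6 0.22
turn [ 0.28 -0.11  0.02]
shift mm [-1.2 -1.6 27.1]
```

View pics/t7.png

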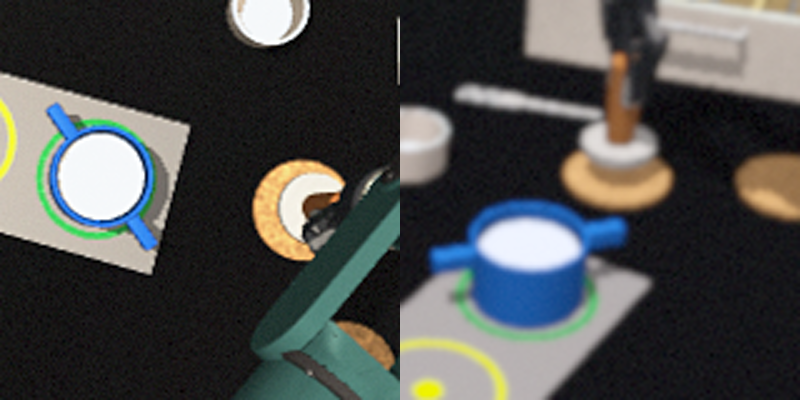

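The tamper is over the far coaster at (617,145) in the side crop and upright. The plate has sprung back, and the pot is still on green. Lowering.

Call:
{"method": "jog_arm", "body": {"rows": [[-1,[-0.0012,-0.0016,0.005],[0.28,-0.11,0]],[-1,[0,0,0.01],[0,0,0]],[-1,[0,0,0.007],[0,0,0]],[-1,[0,0,0.004],[0,0,0]],[-1,[0,0,0.001],[0,0,0]],[-1,[0,0,0],[0,0,0]],[-1,[0,0,0],[0,0,0]],[-1,[0,0,0],[0,0,0]]]}}

```text
t: 21.75
eef_pos: [475.0, -340.8, 95.7]
tcp_rot: [0.95, 0.312, -0.001, -0.001]
wrist_force: [-0.2, -0.8, -5.2]
width: 0.38
grip_force: 90.5
```

```bash
python3 - <<'E'
from h import *
to([475.6,-341.2,93],36.3); d=grab("top"); circ(d,(0,0,150),(180,70,255),(293,207,345,258),60,"plate top")
E
```

```text
t21.75 [ 475.  -340.8   95.7] phi 36.31 down [-0.0018  0.0016 -1.    ] F [-0.2 -0.8 -5.2] T [-0.03  0.    0.  ] w 0.380 g 90.5 q6 0.22
turn [-0.14  0.03  0.01]
shift mm [0.3 0.7 2.7]
plate top [ 505.6 -101.1] [94.2 95.2]
```

Pot is still centred. Final gentle lowering in small steps.

Call:
{"method": "jog_arm", "body": {"rows": [[-1,[0,0,0.0005],[-0.1,0,0]],[-1,[0,0,0.0005],[0,0,0]],[-1,[0,0,0.0005],[0,0,0]],[-1,[0,0,0.0005],[0,0,0]],[-1,[0,0,0.0005],[0,0,0]],[-1,[0,0,0.0003],[0,0,0]],[-1,[0,0,0],[0,0,0]],[-1,[0,0,0],[0,0,0]]]}}

```text
t: 22.6
eef_pos: [474.6, -340.6, 93.0]
tcp_rot: [0.95, 0.312, -0.001, -0.001]
wrist_force: [-2.0, 2.1, 2.0]
width: 0.379
grip_force: 90.6
```

```bash
python3 - <<'E'
from h import *
st()
E
```

```text
t22.60 [ 474.6 -340.6   93. ] phi 36.31 down [-1.5e-03  7.0e-04 -1.0e+00] F [-2.   2.1  2. ] T [0.34 0.36 0.04] w 0.379 g 90.6 q6 0.22
```

Call:
{"method": "jog_arm", "body": {"rows": [[-1,[0,0,0],[0,0,0]],[-1,[0,0,0],[0,0,0]],[-0.15,[0,0,0],[0,0,0]],[-0.1,[0,0,0],[0,0,0]],[0.2,[0,0,0],[0,0,0]],[1,[0,0,0],[0,0,0]],[1,[0,0,0],[0,0,0]],[1,[0,0,0],[0,0,0]]], "newtons": 20}}

```text
t: 23.4
eef_pos: [474.7, -340.6, 92.4]
tcp_rot: [0.95, 0.312, -0.001, -0.001]
wrist_force: [-0.1, 0.4, 0.3]
width: 1.001
grip_force: 0.0
```

Call:
{"method": "jog_arm", "body": {"rows": [[1,[0,0,0],[0,0,0]],[1,[0,0,0],[0,0,0]],[1,[0,0,-0.01],[0,0,0]],[1,[0,0,-0.02],[0,0,0]],[1,[0,0,-0.03],[0,0,0]],[1,[0,0,-0.04],[0,0,0]],[1,[0,0,-0.04],[0,0,0]],[1,[0,0,-0.02],[0,0,0]]]}}

```text
t: 24.2
eef_pos: [475.8, -341.5, 258.3]
tcp_rot: [0.95, 0.312, 0.001, 0.003]
wrist_force: [-0.6, -0.4, 1.2]
width: 1.0
grip_force: 0.0
```

Call:
{"method": "jog_arm", "body": {"rows": [[1,[-0.03,0.03,0],[0,0,0]],[1,[-0.03,0.03,0],[0,0,0]],[1,[-0.03,0.03,0],[0,0,0]],[1,[-0.03,0.03,0],[0,0,0]],[1,[0,0,0],[0,0,0]],[1,[0,0,0],[0,0,0]],[1,[0,0,0],[0,0,0]],[1,[0,0,0],[0,0,0]]]}}

```text
t: 25.0
eef_pos: [449.9, -507.2, 253.3]
tcp_rot: [0.95, 0.312, -0.0, -0.0]
wrist_force: [0.1, 0.2, -0.4]
width: 0.997
grip_force: 0.0
```

```bash
python3 - <<'E'
from h import *
st(); d=grab("top"); e=grab("side")
circ(d,(0,0,150),(180,70,255),(293,207,345,258),60,"plate top")
circ(d,(0,0,90),(180,60,255),(378,220,428,268),20,"foot top")
cv2.imwrite("pics/t8.png",np.hstack([cv2.resize(x,(400,400),interpolation=cv2.INTER_CUBIC) for x in (d["color"][150:330,280:460],e["color"][110:260,230:380])]))
E
```

```text
t25.00 [ 449.9 -507.2  253.3] phi 36.41 down [-8.e-04  2.e-04 -1.e+00] F [ 0.1  0.2 -0.4] T [-0.04  0.01  0.02] w 0.997 g 0.0 q6 0.01
plate top [ 505.9 -101.1] [94.7 95.3]
foot top [ 473.6 -337.2] [72.7 74.6]
```

View pics/t8.png

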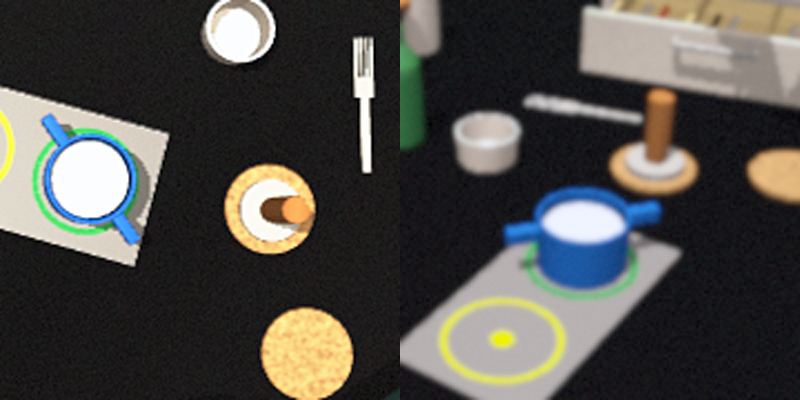

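The tamper stands upright, centred on the far coaster at (270,208) in the top crop. The pot is on the green mark at (90,178) with its plate up, and the other items are undisturbed.

```bash
python3 -c "
from rig import env
print(env.sign_off())"
```

```text
the job is handed in; nothing more can be done
None
```

The job is done and handed in at about 25 s: the pot was slid to the green mark (within about 1 mm), the plate pressed to its stop at about 22 N and held over 1 s before springing back, and the tamper left standing upright on the farther coaster.

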